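# Nudge a board carrier onto the jig's locating pins

## Task

The aluminium carrier plate with the circuit board on it lies askew on top of the jig's two locating pins. Using only your fingertips against the plate, nudge it back towards the fence and along it until both of its holes drop over the pins and it lies flat on the jig's base, then take your hand away. Do not lift the plate, do not touch the delicate parts standing on the circuit board, and leave everything else on the bench where it is.

Things in the scene. Friction and masses are not known exactly. Their poses are not given: they have to be found in the camera images.
- jig: Fixed jig: steel base x -135..+115, y -135..+135 mm, top 20 mm above the bench. Origin at bench level under the seated carrier's middle; +x to the fence, +y left, z up. Fence: steel bar, y -90..+90 mm, face at x +66 mm, 10 mm thick, 22 mm above the base. The seated carrier has the jig's x, y and yaw: 1 mm off the fence, its ends level with the fence's ends.
- pin_left (a point): Foot of the left locating pin, on the axis at the level of the base's top (jig x +32, y +52, z +20 mm). Steel pin 10 mm in diameter, 10 mm high in all, its upper 5 mm a cone narrowing to 3 mm. At the start both pins are hidden under the carrier.
- pin_right (a point): Foot of the right locating pin, the same, at jig x +32, y -52, z +20 mm.
- carrier: Loose aluminium plate 130 (x) x 180 (y) x 6 mm, 0.5 kg, green board 68 x 150 x 2 mm on it at x -20. Origin: middle of underside. Starts on the pin tips and its robot-side edge, far side raised about 5 deg, 9-22 mm short of its seat, up to 32 mm too far left or right, turned up to 0.09 rad. Edges bare, slides at 3-6 N. Drops by its weight when both holes meet the pins. Seated: origin 20 mm above bench.
- hole_left (a point): Centre of the carrier's left through-hole, at the underside (carrier x +32, y +52, z 0 mm); 12.5 mm in diameter.
- hole_right (a point): Centre of the carrier's right through-hole, at the underside (carrier x +32, y -52, z 0 mm); 12.5 mm in diameter.
- components: Delicate parts on the board, not to be touched: black and orange connectors 12 mm wide, a chip and two capacitors, up to 16 mm above the board's top, within carrier x -44..+2, y -51..+58 mm. Fixed to the carrier. Origin: on top of the board (8 mm above the carrier's underside), above the carrier's origin.
- connector: spare black connector block, 12 x 40 x 14 mm, loose on the jig's base behind the fence. Bystander; origin at its underside.
- reel: grey plastic reel standing on its flange, 60 mm across, 42 mm high, on the bench behind the jig. Bystander; origin at its underside.
- flux_bottle: small white bottle with black cap, 30 mm across, 70 mm high, on the bench behind the jig. Bystander; origin at its underside.
- screwdriver: screwdriver with orange handle, 180 mm long, lying on the bench to the left. Bystander; origin at its underside.
- cutters: side cutters with black handles, about 150 mm long, lying on the bench to the right. Bystander; origin at its underside.
- parts_tray: grey divided parts tray, 100 x 140 x 30 mm, on the bench to the left or right. Bystander; origin at its underside.
- jar: amber glass jar with white lid, 56 mm across, 70 mm high, on the bench to the left or right. Bystander; origin at its underside.
There are look-alikes about, which are no part of the job. What is shaped like the carrier but blue or purple is not meant.

How it is judged:
By the outcome, as a careful person would: the job done as asked, in the order asked, and still so for the second after the job is handed in, with the robot touching nothing.
It also fails if it takes over 56 s, if anything falls off the work surface, if the arm or the gripper's body presses on something with over 40 N, if the wrist force passes 120 N, or if a joint passes its speed limit or range.

## Robot

A 6-joint arm with a two-finger parallel gripper is mounted at the origin on the work surface. World frame = base frame: x ahead of the robot, y to its left, z up, the work surface at z = 0. Lengths are in mm, angles in rad, forces in N, time in s.
With the tool pointing down it reaches from about 325 to 900 mm from the base axis. Payload 6.1 kg.
Tool frame: the origin (TCP) lies on the centre line of the jaws, within the pads' length; the fingertips stand 25 mm ahead of it and the grasp point (between the pads) lies 6 mm ahead of it; z points along the fingers, y is the direction in which the jaws open and shut (so a half turn about z gives the same grasp; the last joint's range is limited). The gripper opens to 85 mm and grips with 20 to 120 N. Pads are 22 mm wide; open, the fingers measure 114 mm over their backs; the gripper's body (76 mm by 85 mm) begins 54 mm behind the grasp point. The pads swing forward as they close: fully open they stand 13 mm farther back than shut.
Start: joints at [-1.435, 0.22, 1.526, -0, 1.395, -0.126], TCP at [161.755, -603.698, 256.3] pointing down, gripper open.
Joint ranges: [-2.98, 2.98], [-0.91, 2.08], [0.09, 2.57], [-1.24, 4.39], [0.2, 2.65], [-2.68, 2.68]. Speed limits (rad/s): [2.57, 2.57, 3.01, 3.14, 3.14, 3.14].

## Interface

Orientations are given as a unit quaternion [w, x, y, z].
In Python, from bench import get_obs, grab_frame, sign_off gives the robot as it stands.
- The arm moves only by the tool servo_tool, never from a script. Its argument "increments" is a list of rows, each a list of 2 entries, a list of its own where there are three numbers: the shift along the world's x, y, z in mm, then the turn about the world's z in degrees. In form: [[[dx, dy, dz], turn], ...]. A call has exactly 10 rows; each row is the pose to reach, as a shift and turn from the pose commanded when the call began; what a row does not reach only later rows make up. A row lasts 1/10 s, in which the tool goes at most 50 mm and 8.59 degrees, less where a joint would pass 70% of its speed; a pose out of reach is approached as far as the arm can. A call with a gripper value outside its range is refused whole. "jaw" is the finger opening in mm, from 0 to 85.4, set as the call begins (left out, the last holds). The fingers move at their own pace and stop on an object; "force" is the grip in N (left out, the last holds). Time passes only in rows, so rows that repeat a pose let the fingers close, or fill a call up. It gives the time, the measured TCP pose, the force and the opening at its end, in the units of the state.
- get_obs(): the state, without advancing time (a new reading comes with each control period).
- grab_frame(name): name is "scene" or "top" or "wrist"; returns a dict with "color" (384x512x3 uint8, red, green, blue), "range_z" (384x512 float32, mm along the optical axis (not along the pixel's ray), 0 where there is no reading), "vfov" (degrees; the focal length in pixels is half the picture's height over the tangent of half this angle, whatever the lens; pixels are square), "cx", "cy" (the principal point, pixels), "k1" (the pictures are not rectified: a ray, as slopes to the right and down, at radius r is drawn at 1 + k1 r^2 times it, then the intrinsics apply), "R" (3x3) and "t" (3): a world point X has camera coordinates R X + t. Camera axes: x right, y down, z forward; pixel columns grow to the right and rows downward; lengths in mm; the calibration is good to about 2 mm. A picture is of the moment at which its call begins.
- sign_off(): hands the job in, once; it reports no verdict.
The state is a dict: "time": time; "qpos": joint angles; "qvel": joint speeds; "joint_efforts": joint torques, N m; "position": TCP position; "eef_rot": TCP orientation; "force": force on the tool from outside, world axes, zero at the start; "torque": the same for the moment, N m; "opening": opening from 0.0 (shut) to 1.0 (fully open).
Only numpy, scipy, OpenCV 4.12 (cv2) and the standard library are available. Lean on these libraries where they do the work, as an engineer would, in place of code of your own. Each camera call takes 0.05 s, during which the arm holds its last target.

## Working session

There is one attempt and no reset: what is moved stays moved. The work goes in short steps, Python scripts to look and compute and a tool call to move; the robot and the scene stay as the last step left them, time stands still between calls to the robot, and variables do not carry over. Pictures are saved under pics/ and viewed, and the job is handed in when it is done.

Besides the shell and the picture viewer there is one more tool, called after "Request:" as name([rows], argument=value, ...), one row to a line, values as JSON. servo_tool: Moves the arm, as the interface text tells. Its arguments: {"type":"object","properties":{"increments":{"type":"array","items":{"type":"array"}},"jaw":{"type":"number"},"force":{"type":"number"}},"required":["increments"]}

```bash
mkdir -p pics; ls
cat > h.py <<'E'
import numpy as np, cv2
from bench import get_obs, grab_frame, sign_off
def K(f):
    h,w=f["color"].shape[:2]; fl=h/2/np.tan(np.radians(f["vfov"])/2)
    return fl
def save(f,n,crop=None,s=1):
    im=cv2.cvtColor(f["color"],cv2.COLOR_RGB2BGR)
    if crop: x0,y0,x1,y1=crop; im=im[y0:y1,x0:x1]
    if s!=1: im=cv2.resize(im,None,fx=s,fy=s,interpolation=cv2.INTER_CUBIC)
    cv2.imwrite(n,im)
def slopes(f,uv):
    fl=K(f); uv=np.atleast_2d(uv).astype(float)
    km=np.array([[fl,0,f["cx"]],[0,fl,f["cy"]],[0,0,1]])
    return cv2.undistortPoints(uv[:,None],km,np.array([f["k1"],0,0,0,0.]))[:,0]
def onplane(f,uv,z):
    s=slopes(f,uv); R=np.array(f["R"]);t=np.array(f["t"]); c=-R.T@t
    d=np.c_[s,np.ones(len(s))]@R
    return c+d*((z-c[2])/d[:,2])[:,None]
def cloud(f):
    h,w=f["range_z"].shape; v,u=np.mgrid[:h,:w]
    s=slopes(f,np.c_[u.ravel(),v.ravel()]); z=f["range_z"].ravel()
    P=np.c_[s*z[:,None],z]; R=np.array(f["R"]);t=np.array(f["t"])
    X=(P-t)@R; X[z==0]=np.nan
    return X.reshape(h,w,3)
def proj(f,X):
    fl=K(f); p=np.atleast_2d(X)@np.array(f["R"]).T+f["t"]; s=p[:,:2]/p[:,2:]
    r2=(s**2).sum(1,keepdims=True); return s*(1+f["k1"]*r2)*fl+[f["cx"],f["cy"]]
E
python3 - <<'E'
from h import *
print({k:np.round(v,3) if not isinstance(v,(dict)) else v for k,v in get_obs().items()})
for n in("scene","top","wrist"):
    f=grab_frame(n); save(f,f"pics/{n}0.png"); print(n,f["vfov"],f["k1"],-np.array(f["R"]).T@f["t"])
    np.savez(f"{n}0.npz",**f)
E
```

```text
pics
{'time': np.float64(0.0), 'qpos': array([-1.435,  0.221,  1.528,  0.   ,  1.395, -0.126]), 'qvel': array([-0.001,  0.   ,  0.001, -0.001,  0.001, -0.002]), 'joint_efforts': array([-1.0000e-03, -4.9690e+01, -3.8939e+01, -0.0000e+00,  1.1000e-02,
        0.0000e+00]), 'position': array([ 161.692, -603.134,  255.193]), 'eef_rot': array([-0.001,  0.991,  0.131,  0.   ]), 'force': array([-0.166,  0.586,  0.091]), 'torque': array([ 0.047, -0.006, -0.004]), 'opening': np.float64(1.002)}
scene 56.52619976481086 -0.10354161353572996 [1160.12334531 -483.3594524   717.44066488]
top 51.50820701544834 -0.11644308116990942 [ 358.15244802    4.88188501 1175.05658528]
wrist 66.84545520291232 -0.004820156399712383 [ 242.32484836 -582.58555467  373.74146034]
```

View pics/scene0.png

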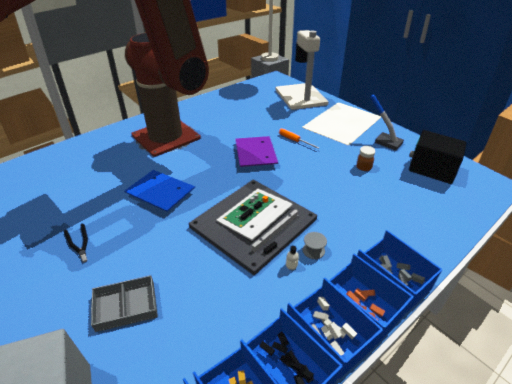

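View pics/top0.png

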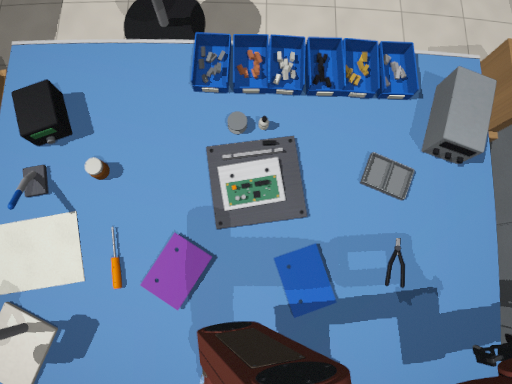

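The scene and top views show the dark jig at about (257,182) in the top view. The light plate with the green board at (252,183) is the carrier. The blue plate (305,280) and the purple plate (178,270) are look-alikes. Next I'll enlarge the jig to confirm and segment it.

Run:
```python
from h import *
f=dict(np.load("top0.npz")); save(f,"pics/top0c.png",(200,125,315,235),6)
g=dict(np.load("scene0.npz")); save(g,"pics/scene0c.png",(180,170,330,280),5)
```

```text
(no output)
```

View pics/top0c.png

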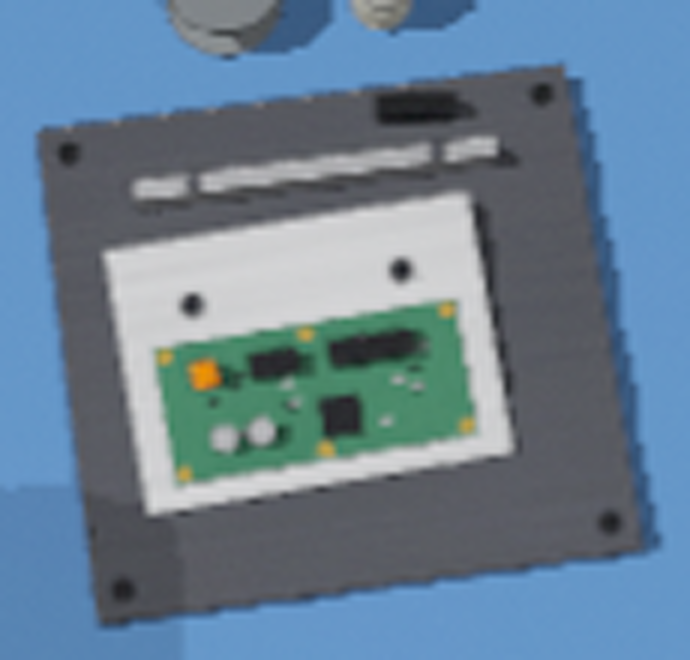

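View pics/scene0c.png

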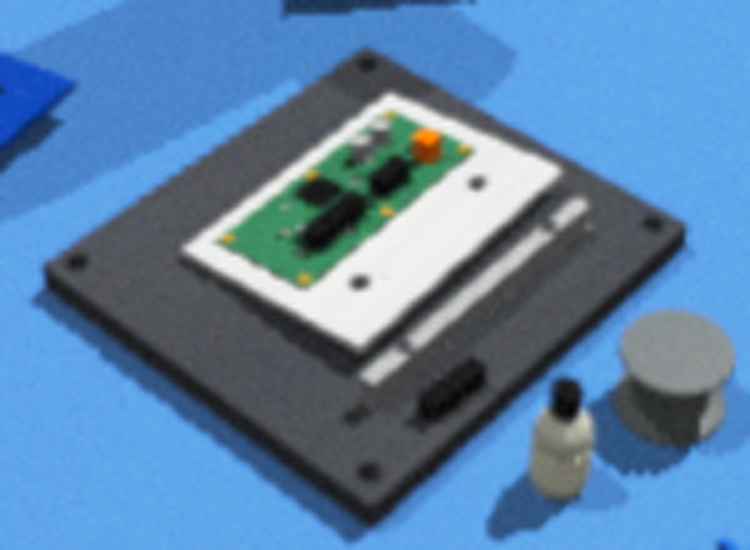

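Confirmed: the carrier is the light plate with the green board. In the crop its two holes are at about (192,304) and (400,270). Next I'll measure the jig and carrier.

```bash
cat > m.py <<'E'
from h import *
from itertools import product
def quad(mask):
    n,l,st,_=cv2.connectedComponentsWithStats(mask.astype(np.uint8)); i=1+np.argmax(st[1:,4])
    c=max(cv2.findContours((l==i).astype(np.uint8),cv2.RETR_EXTERNAL,cv2.CHAIN_APPROX_NONE)[0],key=cv2.contourArea)[:,0].astype(float)
    return c,(l==i)
def fitquad(c):
    """fit lines to contour pixel edges -> 4 corners"""
    hull=cv2.convexHull(c.astype(np.float32))[:,0]
    r=cv2.boxPoints(cv2.minAreaRect(hull.astype(np.float32)))
    # approx polygon
    for e in np.linspace(2,30,60):
        a=cv2.approxPolyDP(hull.astype(np.float32)[:,None],e,True)[:,0]
        if len(a)<=4: break
    lines=[]
    for i in range(4):
        p,q=a[i],a[(i+1)%4]; d=(q-p)/np.linalg.norm(q-p); L=np.linalg.norm(q-p); nrm=np.array([-d[1],d[0]])
        s=(c-p)@d; o=(c-p)@nrm
        k=(s>.1*L)&(s<.9*L)&(abs(o)<2.5)
        vx,vy,x,y=cv2.fitLine(c[k].astype(np.float32),cv2.DIST_HUBER,0,.01,.01).ravel(); lines.append((vx,vy,x,y))
    out=[]
    cen=c.mean(0)
    L2=[]
    for vx,vy,x,y in lines:
        n=np.array([-vy,vx]); 
        if n@(np.array([x,y])-cen)<0:n=-n
        L2.append((n,n@[x,y]+0.5)) # boundary pixel centres -> edge
    for i in range(4):
        (n1,d1),(n2,d2)=L2[i-1],L2[i]; out.append(np.linalg.solve([n1,n2],[d1,d2]))
    return np.array(out)
def white(f,box):
    h=cv2.cvtColor(f["color"],cv2.COLOR_RGB2HSV); m=(h[...,2]>150)&(h[...,1]<60)
    b=np.zeros(m.shape,bool); b[box[1]:box[3],box[0]:box[2]]=1
    return m&b
E
python3 - <<'E'
from m import *
f=dict(np.load("top0.npz")); hs=cv2.cvtColor(f["color"],cv2.COLOR_RGB2HSV)
b=np.zeros(hs.shape[:2],bool); b[125:240,195:320]=1
# jig: not blue
jm=b&~((hs[...,1]>90)&(hs[...,0]>95)&(hs[...,0]<125))
c,_=quad(jm); q=fitquad(c); P=onplane(f,q,20); print("jigpix",q.round(1).tolist()); print(P.round(1)); print("sides",np.linalg.norm(P-np.roll(P,-1,0),axis=1).round(1))
# fence
h2=white(f,(218,145,290,160)); 
pts=np.argwhere(h2)[:,::-1]; W=onplane(f,pts,42)[:,:2]; r=cv2.minAreaRect(W.astype(np.float32)); print("fence",r,cv2.boxPoints(r).round(1).tolist())
c,m=quad(white(f,(212,156,290,212))); q=fitquad(c); print("carr pix",q.round(1).tolist())
far=q[:,1]<q[:,1].mean()
P=np.array([onplane(f,x,37.3 if k else 26)[0] for x,k in zip(q,far)]);print(P.round(1)); print("sides",np.linalg.norm(P-np.roll(P,-1,0),axis=1).round(1))
C=cloud(f); X=C[m]; X=X[np.isfinite(X[:,2])]; 
A=np.c_[X[:,:2]-X[:,:2].mean(0),np.ones(len(X))]; s=np.linalg.lstsq(A,X[:,2],rcond=None)[0]; print("plane",s,"res",np.std(A@s-X[:,2]),X.mean(0))
E
```

```text
jigpix [[293.8999938964844, 135.3000030517578], [307.1000061035156, 216.1999969482422], [215.89999389648438, 228.6999969482422], [205.60000610351562, 146.39999389648438]]
[[ 736.  -147.3   20. ]
 [ 489.9 -186.6   20. ]
 [ 447.3   79.    20. ]
 [ 693.3  118.7   20. ]]
sides [249.2 269.1 249.1 269.4]
fence ((660.1085815429688, -24.2947998046875), (32.8157844543457, 176.0564422607422), 8.73728084564209) [[630.5, 60.20000076293945], [657.2999877929688, -113.80000305175781], [689.7000122070312, -108.80000305175781], [663.0, 65.19999694824219]]
carr pix [[277.3999938964844, 156.3000030517578], [285.29998779296875, 199.89999389648438], [223.89999389648438, 210.39999389648438], [216.60000610351562, 166.5]]
[[ 663.8  -95.9   37.3]
 [ 535.7 -121.4   26. ]
 [ 500.5   57.2   26. ]
 [ 628.2   82.1   37.3]]
sides [131.1 182.1 130.5 181.6]
plane [7.46029606e-02 7.62979201e-03 3.19712511e+01] res 3.4229003294262728 [594.82142842 -16.41857578  31.97125107]
```

Both sets of sides come out as expected (250×270 for the jig, 130×181 for the carrier).
- **Jig:** origin about (601.5, −32.5), yaw 0.159.
- **Carrier:** about 16.6 mm short of its seat, 16 mm too far left, turned +0.035 rad.

Plan:
1. Push the robot-side edge with both open fingertips, square to the fence.
2. Slide the plate right along the fence by nudging the left edge.

First I'll move to behind the plate.

Request:
servo_tool([
  [[32,56,0],-1],
  [[64,113,0],-2],
  [[96,170,0],-3],
  [[128,226,0],-4],
  [[160,283,0],-5],
  [[192,340,0],-6],
  [[225,396,0],-6],
  [[257,453,0],-6],
  [[289,510,0],-6],
  [[321,566,0],-6],
], jaw=85)

```text
time: 1.15
position: [408.8, -166.8, 256.4]
eef_rot: [0.0, 0.997, 0.078, 0.0]
force: [0.3, -0.5, -0.7]
opening: 0.992
```

Request:
servo_tool([
  [[0,0,-20],0],
  [[0,0,-40],0],
  [[0,0,-60],0],
  [[0,0,-80],0],
  [[0,0,-100],0],
  [[0,0,-120],0],
  [[0,0,-140],0],
  [[0,0,-150],0],
  [[0,0,-150],0],
  [[0,0,-150],0],
])

```text
time: 2.15
position: [408.6, -168.9, 106.8]
eef_rot: [0.0, 0.997, 0.078, 0.0]
force: [-0.3, -0.4, -0.5]
opening: 0.997
```

Request:
servo_tool([
  [[15,26,0],0],
  [[30,52,0],0],
  [[45,79,0],0],
  [[60,105,0],0],
  [[74,131,0],0],
  [[74,131,0],0],
  [[74,131,0],0],
  [[74,131,0],0],
  [[74,131,0],0],
  [[74,131,0],0],
])

```text
time: 3.15
position: [482.1, -38.5, 106.5]
eef_rot: [0.0, 0.997, 0.078, 0.0]
force: [0.5, 0.3, 0.0]
opening: 0.998
```

Run:
```python
from h import *
o=get_obs(); print(o["position"],o["eef_rot"])
for n in("scene","wrist"):
    f=grab_frame(n); save(f,f"pics/{n}1.png",None if n=="wrist" else (150,130,350,280),1 if n=="wrist" else 4); np.savez(f"{n}1.npz",**f)
C=cloud(f)
p=o["position"]
f=dict(np.load("scene1.npz")); D=cloud(f)
for nm,X in(("wrist",C),("scene",D)):
    X=X.reshape(-1,3); k=(np.hypot(X[:,0]-p[0],X[:,1]-p[1])<75)&(X[:,2]<130)&(X[:,2]>50); X=X[k]; print(nm,len(X), X[:,2].min() if len(X) else 0, np.percentile(X[:,2],[1,5,20]) if len(X) else 0)
```

```text
[482.12639875 -38.51498388 106.45124684] [6.98889181e-05 9.96970801e-01 7.77766881e-02 5.50132657e-05]
wrist 4189 95.02756238414848 [ 96.54868723  99.60765491 106.21163878]
scene 136 93.38485789572802 [ 94.38018636  96.83652879 104.05567418]
```

View pics/scene1.png

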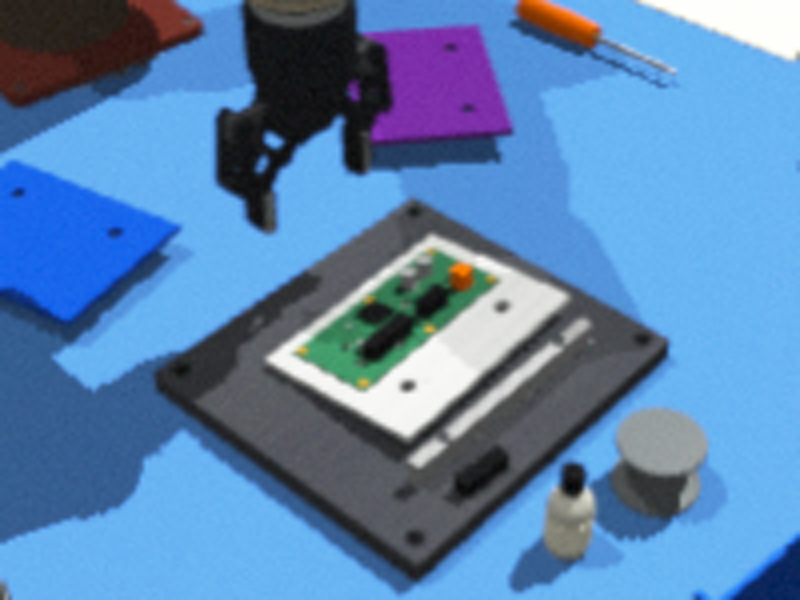

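View pics/wrist1.png

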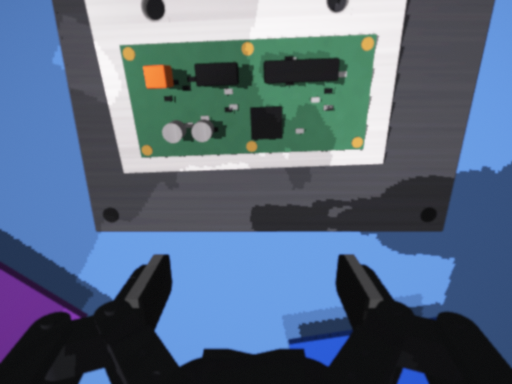

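The fingertips sit 12 mm below the TCP when open, about 25 mm clear of the plate's robot-side edge. I'll lower them to roughly 3 mm above the base.

Request:
servo_tool([
  [[0,0,-10],0],
  [[0,0,-20],0],
  [[0,0,-30],0],
  [[0,0,-40],0],
  [[0,0,-50],0],
  [[0,0,-60],0],
  [[0,0,-66],0],
  [[0,0,-69],0],
  [[0,0,-71],0],
  [[0,0,-71],0],
])

```text
time: 4.25
position: [482.4, -37.7, 35.3]
eef_rot: [0.0, 0.997, 0.078, 0.0]
force: [-0.5, 0.4, 1.1]
opening: 0.997
```

Run:
```python
from h import *
o=get_obs(); print(o["position"],o["force"])
f=grab_frame("scene"); save(f,"pics/scene2.png",(150,130,350,280),4)
f=grab_frame("wrist"); save(f,"pics/wrist2.png")
```

```text
[482.4267305 -37.7425437  35.3115531] [-0.45662466  0.41429708  1.11404142]
```

View pics/wrist2.png

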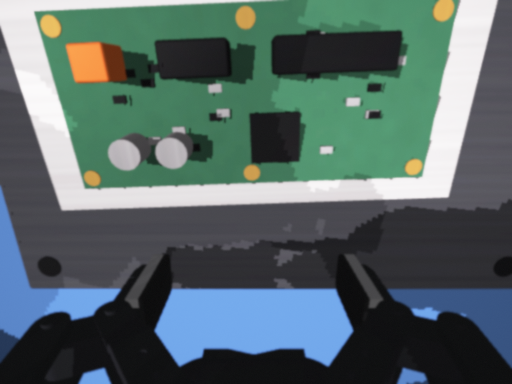

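View pics/scene2.png

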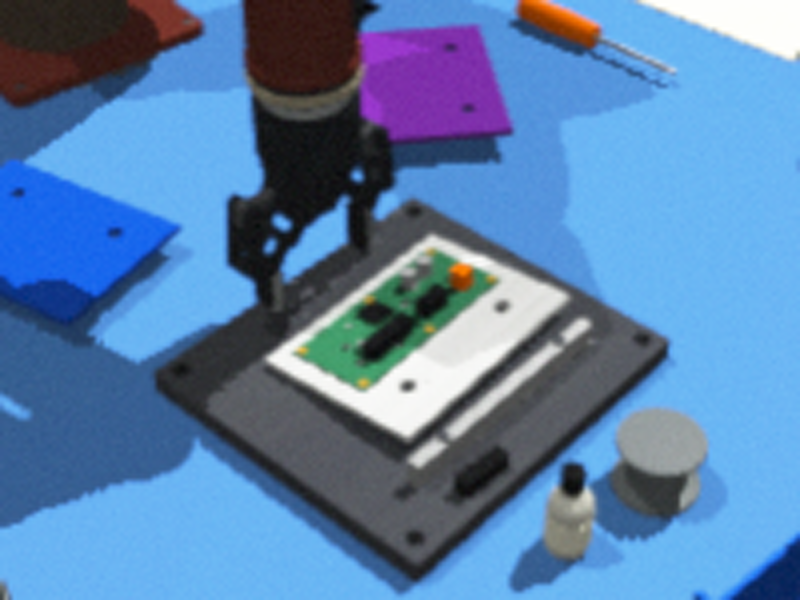

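Request:
servo_tool([
  [[4.0,0.6,0],0],
  [[8.0,1.3,0],0],
  [[12.0,1.9,0],0],
  [[15.0,2.4,0],0],
  [[18.0,2.9,0],0],
  [[21.0,3.4,0],0],
  [[24.0,3.8,0],0],
  [[27.0,4.3,0],0],
  [[29.5,4.7,0],0],
  [[32.0,5.1,0],0],
])

```text
time: 5.35
position: [513.8, -32.4, 35.0]
eef_rot: [-0.0, 0.997, 0.079, -0.001]
force: [-3.3, 0.2, 3.0]
opening: 0.997
```

Run:
```python
from h import *
o=get_obs(); print(o["position"],o["force"],o["torque"])
f=grab_frame("wrist"); save(f,"pics/wrist3.png")
```

```text
[513.8272896  -32.42963804  35.03364595] [-3.26244422  0.18022303  3.04301729] [0.09062555 0.55501989 0.08819418]
```

View pics/wrist3.png

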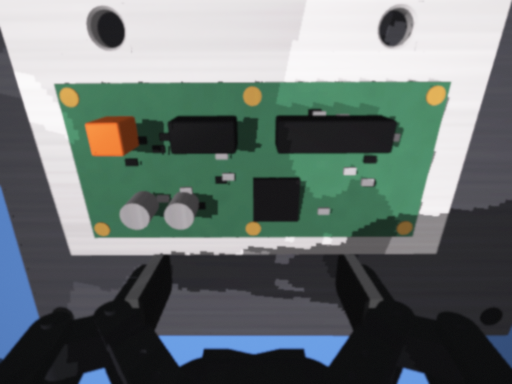

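In contact: the wrist view shows the plate edge level at row ~255, square to the fingers, with a 3 N drag. I'll carry on towards the fence.

Request:
servo_tool([
  [[1,0.2,0],0],
  [[2,0.3,0],0],
  [[3,0.5,0],0],
  [[4,0.6,0],0],
  [[5,0.8,0],0],
  [[6,1.0,0],0],
  [[7,1.1,0],0],
  [[8,1.3,0],0],
  [[9,1.4,0],0],
  [[9,1.4,0],0],
])

```text
time: 6.4
position: [523.6, -31.2, 35.3]
eef_rot: [0.0, 0.997, 0.078, 0.0]
force: [-1.6, -0.5, 0.3]
opening: 0.995
```

Request:
servo_tool([
  [[0.3,0.05,0],0],
  [[0.6,0.1,0],0],
  [[0.9,0.15,0],0],
  [[1.2,0.2,0],0],
  [[1.5,0.25,0],0],
  [[1.8,0.3,0],0],
  [[2,0.3,0],0],
  [[2,0.3,0],0],
  [[2,0.3,0],0],
  [[2,0.3,0],0],
])

```text
time: 7.4
position: [525.4, -30.9, 35.3]
eef_rot: [-0.0, 0.997, 0.078, 0.0]
force: [-3.0, 0.3, 1.0]
opening: 0.99
```

Run:
```python
from h import *
o=get_obs(); print(o["position"],o["force"],o["torque"])
f=grab_frame("scene"); save(f,"pics/scene4.png",(180,170,330,280),5)
```

```text
[525.36618377 -30.89887285  35.30376297] [-3.04963195  0.28238964  1.02113408] [-0.04750709  0.4158583  -0.02641995]
```

View pics/scene4.png

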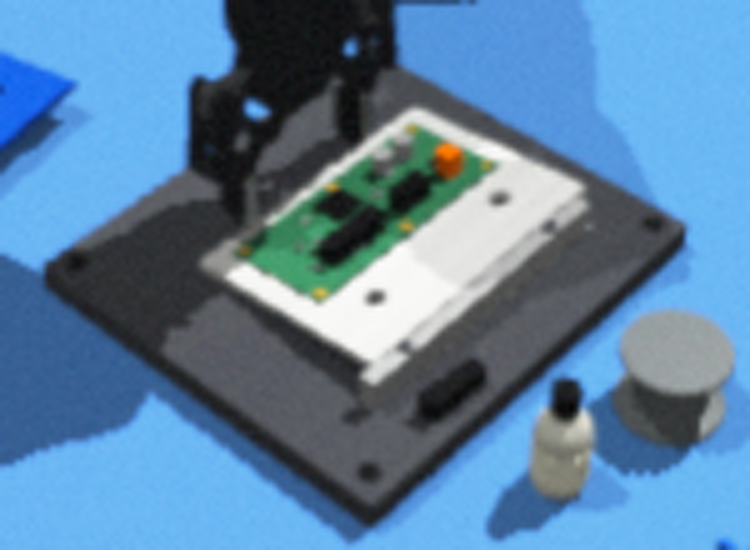

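The plate is square and nearly at the fence, with force still at sliding level. I'll creep on.

Request:
servo_tool([
  [[0.2,0.03,0],0],
  [[0.4,0.06,0],0],
  [[0.6,0.1,0],0],
  [[0.8,0.13,0],0],
  [[1.0,0.16,0],0],
  [[1.2,0.2,0],0],
  [[1.4,0.2,0],0],
  [[1.5,0.24,0],0],
  [[1.5,0.24,0],0],
  [[1.5,0.24,0],0],
])

```text
time: 8.45
position: [526.9, -30.7, 35.3]
eef_rot: [0.0, 0.997, 0.078, 0.0]
force: [-3.4, 0.1, 0.4]
opening: 0.992
```

Run:
```python
from h import *
o=get_obs(); print(o["position"],o["force"],o["torque"])
f=grab_frame("top"); save(f,"pics/top5.png",(200,125,315,235),6);np.savez("top5.npz",**f)
```

```text
[526.86662804 -30.70149324  35.29597985] [-3.37802718  0.11309296  0.43941583] [-0.01814631  0.4599088  -0.02650715]
```

View pics/top5.png

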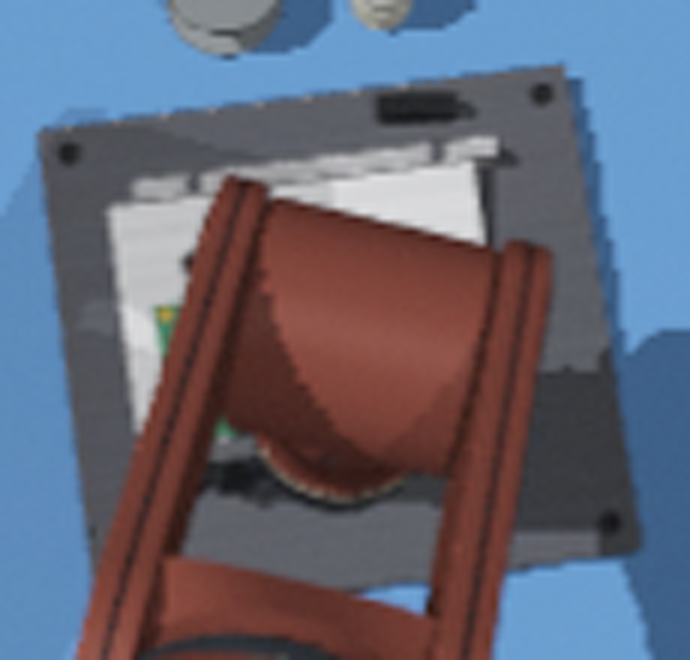

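Request:
servo_tool([
  [[0.3,0.05,0],0],
  [[0.6,0.1,0],0],
  [[0.9,0.15,0],0],
  [[1.2,0.2,0],0],
  [[1.5,0.24,0],0],
  [[1.8,0.3,0],0],
  [[2.0,0.3,0],0],
  [[2.0,0.3,0],0],
  [[2.0,0.3,0],0],
  [[2.0,0.3,0],0],
])

```text
time: 9.5
position: [527.7, -30.5, 35.1]
eef_rot: [-0.0, 0.997, 0.079, -0.001]
force: [-7.2, -1.9, 4.5]
opening: 0.999
```

Request:
servo_tool([
  [[0.2,0.03,0],0],
  [[0.4,0.06,0],0],
  [[0.6,0.1,0],0],
  [[0.8,0.13,0],0],
  [[1.0,0.16,0],0],
  [[1.0,0.16,0],0],
  [[1.0,0.16,0],0],
  [[1.0,0.16,0],0],
  [[1.0,0.16,0],0],
  [[1.0,0.16,0],0],
])

```text
time: 10.5
position: [527.8, -30.5, 35.0]
eef_rot: [-0.0, 0.997, 0.079, -0.002]
force: [-11.2, -3.2, 8.0]
opening: 1.0
```

Run:
```python
from h import *
o=get_obs(); print(o["position"],o["force"],o["torque"])
f=grab_frame("scene"); save(f,"pics/scene6.png",(180,170,330,280),5)
```

```text
[527.78447115 -30.46333816  34.9724996 ] [-11.15271119  -3.17597745   7.98001752] [-0.43398918  1.75879367 -0.04016158]
```

View pics/scene6.png

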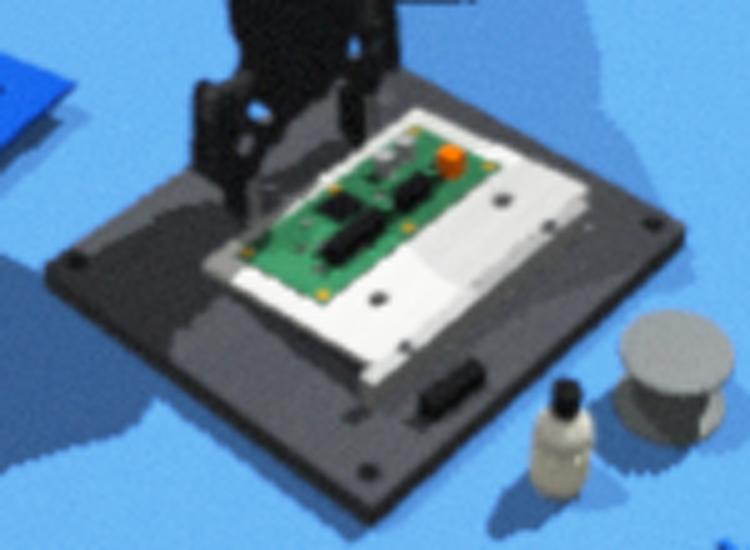

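The plate is stalled against the fence at 11 N, square. I'll back off, raise, shut the fingers and swing to the left side.

Request:
servo_tool([
  [[-5,-0.8,0],0],
  [[-12,-1.9,0],0],
  [[-20,-3,10],0],
  [[-28,-4.5,30],0],
  [[-30,-5,50],0],
  [[-30,5,70],0],
  [[-30,30,85],0],
  [[-30,60,85],0],
  [[-30,95,85],0],
  [[-30,130,85],0],
], jaw=0, force=40)

```text
time: 11.55
position: [501.1, 101.1, 121.2]
eef_rot: [-0.0, 0.997, 0.078, 0.002]
force: [0.3, -0.6, 0.2]
opening: -0.001
```

Run:
```python
from m import *
o=get_obs(); print(o["position"],o["force"],o["opening"])
f=grab_frame("top"); save(f,"pics/top7.png",(200,125,315,235),6);np.savez("top7.npz",**f)
```

```text
[501.05478167 101.14566032 121.24748378] [ 0.30857309 -0.61550248  0.16477775] -0.0014392533190853893
```

View pics/top7.png

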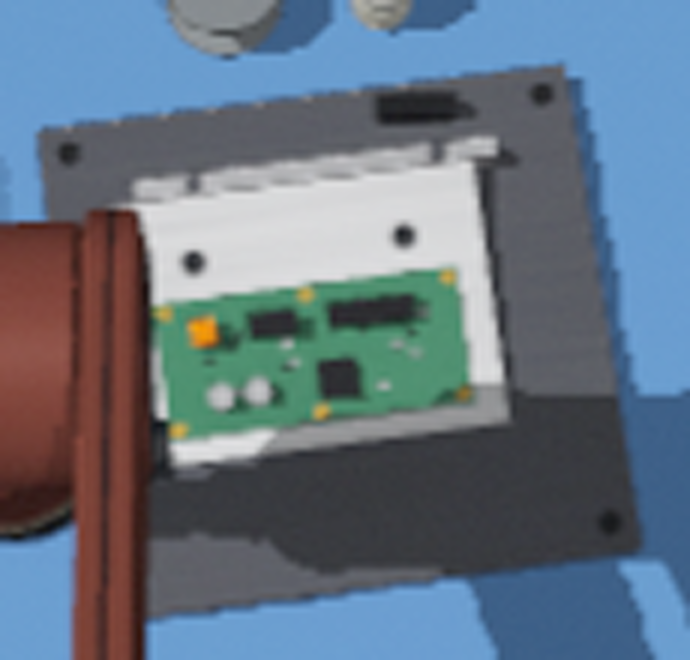

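The far edge now lies along the fence. The holes are at crop (193,262) and (403,236). I'll measure the remaining y offset from the holes and the plate's right edge.

```bash
cat > jf.py <<'E'
from m import *
J=np.array([601.5,-32.5]); y=.159; Rj=np.array([[np.cos(y),np.sin(y)],[-np.sin(y),np.cos(y)]])
def tojig(P): return (np.atleast_2d(P)[:,:2]-J)@Rj.T
def holes(f,crop,z):
    x0,y0,x1,y1=crop; g=cv2.cvtColor(f["color"],cv2.COLOR_RGB2GRAY)[y0:y1,x0:x1]
    g=cv2.resize(g,None,fx=6,fy=6,interpolation=cv2.INTER_CUBIC)
    n,l,s,c=cv2.connectedComponentsWithStats((g<110).astype(np.uint8)); out=[]
    for i in range(1,n):
        if 150<s[i,4]<900: 
            p=(c[i]-2.5)/6+[x0,y0]; out.append((p.round(2),s[i,4],tojig(onplane(f,p,z))[0].round(1)))
    return out
E
python3 - <<'E'
from jf import *
f=dict(np.load("top7.npz"))
for o in holes(f,(225,157,280,174),36): print(o)
print("right far corner", tojig(onplane(f,[200+474/6,125+166/6],37))[0])
f0=dict(np.load("top0.npz"))
for o in holes(f0,(225,162,280,182),36): print("start",o)
# fence ends
for p in ((135,182),(497,142)): print("fence end",tojig(onplane(f,[200+p[0]/6,125+p[1]/6],42))[0])
E
```

```text
(array([266.83, 163.82]), np.int32(264), array([ 33.2, -38.3]))
(array([231.79, 168.26]), np.int32(280), array([33.5, 65.6]))
right far corner [ 61.89188701 -78.99332203]
start (array([266.37, 169.53]), np.int32(289), array([ 16.3, -34.5]))
start (array([231.52, 175.34]), np.int32(286), array([12.6, 69.1]))
fence end [74.29728155 87.60937315]
fence end [ 71.22112384 -91.44346372]
```

Hole spacing comes to 103.9 mm (104 expected). The holes are at jig x about +33.3, so the plate is on the fence, with yaw about 0 and 13.7 mm left of the pins. I'll move beside the left edge and lower.

Request:
servo_tool([
  [[20,0,0],0],
  [[40,-1,0],0],
  [[60,-1,0],0],
  [[79,-2,-10],0],
  [[79,-2,-25],0],
  [[79,-2,-40],0],
  [[79,-2,-55],0],
  [[79,-2,-65],0],
  [[79,-2,-70],0],
  [[79,-2,-70],0],
])

```text
time: 12.6
position: [577.9, 97.8, 49.3]
eef_rot: [-0.0, 0.997, 0.079, -0.001]
force: [0.3, -0.1, 0.1]
opening: 0.002
```

Run:
```python
from jf import *
o=get_obs(); print(o["position"],o["force"],tojig(o["position"]))
f=grab_frame("scene"); save(f,"pics/scene8.png",(180,130,330,280),4)
C=cloud(f).reshape(-1,3); p=o["position"]; k=(np.hypot(C[:,0]-p[0],C[:,1]-p[1])<22)&(C[:,2]>22.5); print(np.percentile(C[k][:,2],[0,2,5]))
f=grab_frame("wrist"); save(f,"pics/wrist8.png")
```

```text
[577.91042411  97.81760524  49.28893011] [ 0.25770683 -0.10246522  0.10982717] [[ -2.65871583 132.40875182]]
[23.86141713 31.18054004 34.8244283 ]
```

View pics/scene8.png

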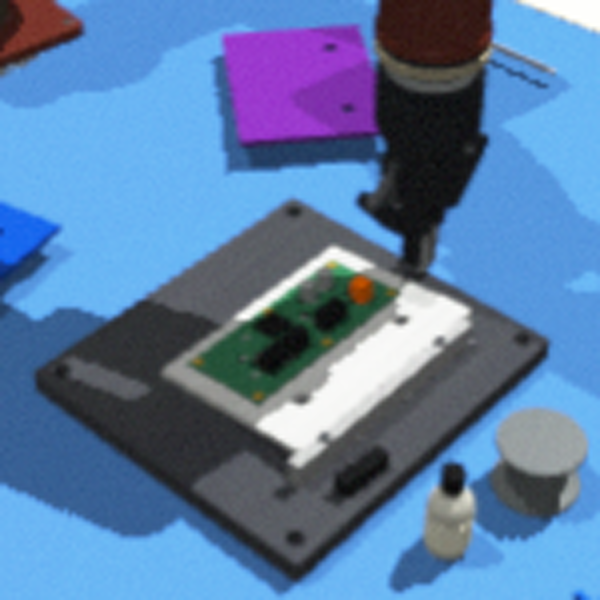

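View pics/wrist8.png

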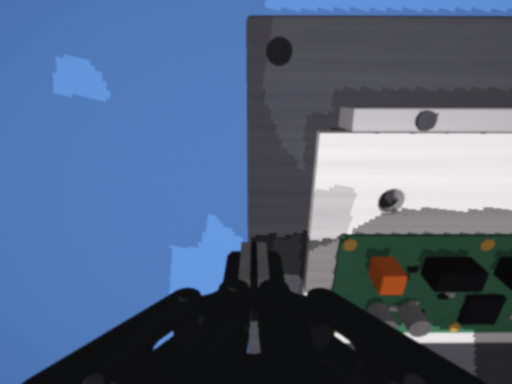

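Run:
```python
from jf import *
p=get_obs()["position"]
for n in("scene","wrist"):
    f=grab_frame(n); X=cloud(f).reshape(-1,3); c=f["color"].reshape(-1,3).max(1)
    q=tojig(X)-tojig(p)
    for lo,hi in((24,35),(35,45),(45,55),(55,65),(65,75),(75,85)):
        k=(X[:,2]>lo)&(X[:,2]<hi)&(abs(q[:,0])<40)&(abs(q[:,1])<70)&(c<90)
        k&=~((X[:,2]<50)&(q[:,1]<-25))
        if k.sum(): print(n,lo,hi,k.sum(),np.percentile(q[k],[1,99],axis=0).round(0).tolist())
```

```text
scene 24 35 7 [[-3.0, -14.0], [10.0, -8.0]]
scene 35 45 21 [[-5.0, -17.0], [11.0, 3.0]]
scene 45 55 20 [[-3.0, -17.0], [11.0, 2.0]]
scene 55 65 14 [[3.0, -17.0], [12.0, 4.0]]
scene 65 75 19 [[7.0, -30.0], [12.0, 24.0]]
scene 75 85 48 [[-11.0, -36.0], [12.0, 33.0]]
wrist 24 35 107 [[7.0, -12.0], [12.0, 10.0]]
wrist 35 45 512 [[7.0, -14.0], [12.0, 12.0]]
wrist 45 55 620 [[7.0, -14.0], [12.0, 12.0]]
wrist 55 65 854 [[-9.0, -14.0], [12.0, 12.0]]
wrist 65 75 1399 [[-7.0, -30.0], [15.0, 28.0]]
wrist 75 85 5377 [[-8.0, -37.0], [14.0, 36.0]]
```

Below z 65 the fingers stay within ±17 mm of the axis, so they are well clear of the parts. I'll approach the left edge.

Request:
servo_tool([
  [[0.5,-3,-0.5],0],
  [[1,-6,-1],0],
  [[1.4,-9,-1],0],
  [[1.9,-12,-1],0],
  [[2.1,-13,-1],0],
  [[2.2,-14,-1],0],
  [[2.4,-15,-1],0],
  [[2.6,-16,-1],0],
  [[2.7,-17,-1],0],
  [[2.7,-17,-1],0],
])

```text
time: 13.8
position: [581.4, 81.0, 49.2]
eef_rot: [-0.0, 0.997, 0.078, -0.0]
force: [-0.5, 2.0, -0.1]
opening: -0.003
```

Request:
servo_tool([
  [[0.1,-0.5,0],0],
  [[0.2,-1,0],0],
  [[0.2,-1.5,0],0],
  [[0.3,-2,0],0],
  [[0.4,-2.5,0],0],
  [[0.5,-3,0],0],
  [[0.5,-3.5,0],0],
  [[0.6,-4,0],0],
  [[0.6,-4,0],0],
  [[0.6,-4,0],0],
])

```text
time: 14.8
position: [582.1, 76.7, 49.3]
eef_rot: [0.0, 0.997, 0.078, -0.0]
force: [-0.4, 0.8, 0.2]
opening: 0.005
```

Run:
```python
from jf import *
o=get_obs(); print(o["position"],o["force"],tojig(o["position"]))
f=grab_frame("wrist"); save(f,"pics/wrist9.png")
f=grab_frame("scene"); save(f,"pics/scene9.png",(180,130,330,280),4)
```

```text
[582.1352975   76.65541099  49.30000218] [-0.39142333  0.84479447  0.17566099] [[ -1.83776378 110.84456719]]
```

View pics/wrist9.png

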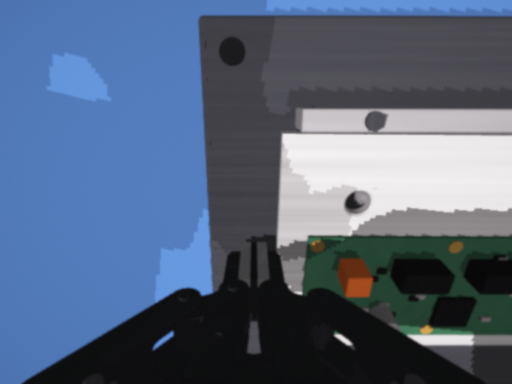

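View pics/scene9.png

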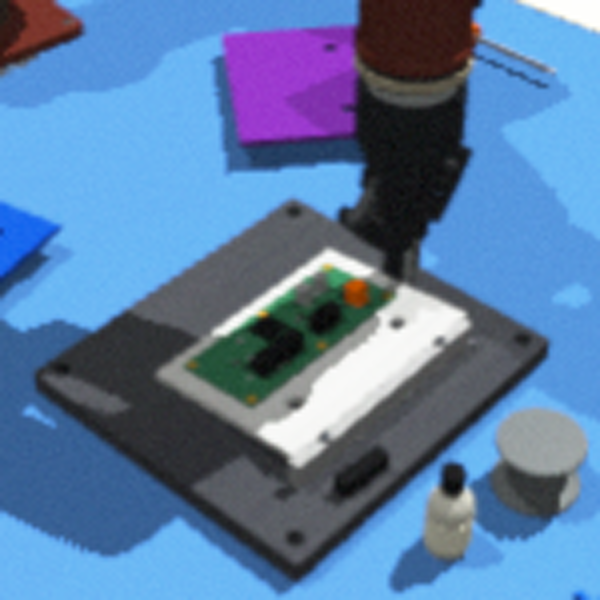

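The plate is sliding: its left edge at (280,135) is closing on the fence's left end at (300,115), and it still lies along the fence. I'll keep going in small steps.

Request:
servo_tool([
  [[0.1,-0.5,-0.2],0],
  [[0.2,-1,-0.4],0],
  [[0.2,-1.5,-0.6],0],
  [[0.3,-2,-0.8],0],
  [[0.4,-2.5,-1],0],
  [[0.5,-3,-1],0],
  [[0.5,-3.5,-1],0],
  [[0.6,-4,-1],0],
  [[0.6,-4,-1],0],
  [[0.6,-4,-1],0],
])

```text
time: 15.9
position: [582.7, 72.5, 48.2]
eef_rot: [0.0, 0.997, 0.078, -0.0]
force: [-0.1, 0.2, 0.0]
opening: -0.001
```

Run:
```python
from jf import *
o=get_obs(); print(o["position"],o["force"],tojig(o["position"]))
f=grab_frame("wrist"); save(f,"pics/wrist10.png")
f=grab_frame("scene"); save(f,"pics/scene10.png",(180,130,330,280),4)
```

```text
[582.66707325  72.52942379  48.15733908] [-0.12114912  0.16349827  0.04096517] [[ -1.96596707 106.68642822]]
```

View pics/wrist10.png

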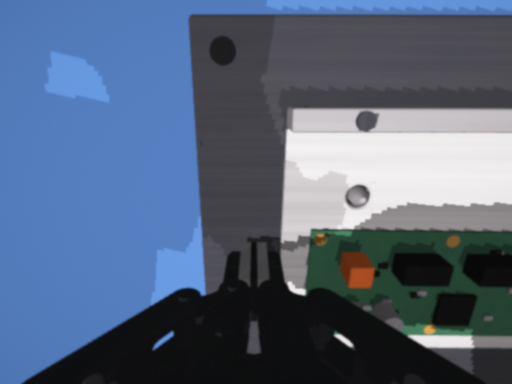

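View pics/scene10.png

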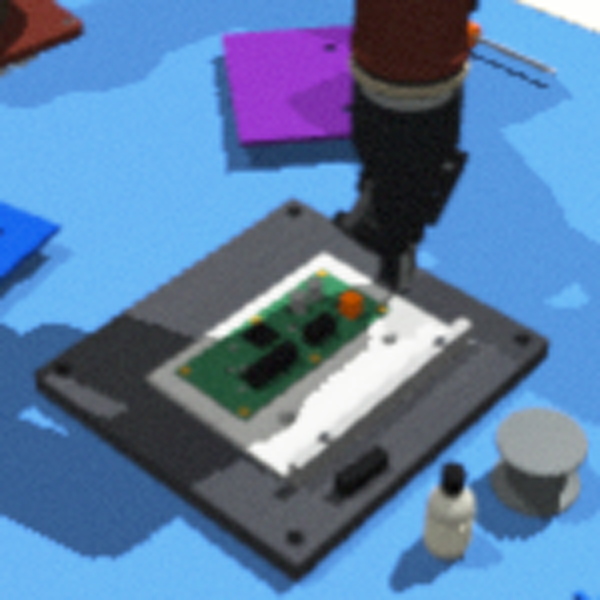

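The plate seems to have dropped: the pin head fills the left hole at (358,195), the plate's end is level with the fence's end at (288,125), and the force is about 0. I'll back away left, then up, and verify.

Request:
servo_tool([
  [[-0.5,3,0],0],
  [[-1.5,9,0],0],
  [[-2.5,16,5],0],
  [[-3,20,25],0],
  [[-3,20,50],0],
  [[-3,20,80],0],
  [[-3,30,110],0],
  [[-5,60,140],0],
  [[-10,105,150],0],
  [[-20,150,150],0],
])

```text
time: 17.0
position: [564.4, 224.7, 202.2]
eef_rot: [-0.001, 0.997, 0.078, 0.003]
force: [0.1, 0.7, -0.1]
opening: 0.003
```

Request:
servo_tool([
  [[-30,40,20],0],
  [[-60,80,40],0],
  [[-90,120,60],0],
  [[-90,120,60],0],
  [[-90,120,60],0],
  [[-90,120,60],0],
  [[-90,120,60],0],
  [[-90,120,60],0],
  [[-90,120,60],0],
  [[-90,120,60],0],
])

```text
time: 18.0
position: [473.1, 342.0, 257.9]
eef_rot: [0.0, 0.997, 0.078, -0.0]
force: [0.3, -1.3, 0.5]
opening: -0.0
```

Run:
```python
from jf import *
o=get_obs(); print(o["time"],o["position"],o["force"])
f=grab_frame("top"); save(f,"pics/top11.png",(200,125,315,235),6)
g=grab_frame("scene"); save(g,"pics/scene11.png",(180,170,330,280),5)
for F in(f,g):
    X=cloud(F); q=tojig(X.reshape(-1,3)).reshape(X.shape[:2]+(2,))
    for nm,(a,b,c,d) in dict(far=(45,60,-80,80),near=(-63,-57,-80,80),left=(-55,55,78,88),right=(-55,55,-88,-78),base=(-125,-90,-110,110)).items():
        k=(q[...,0]>a)&(q[...,0]<b)&(q[...,1]>c)&(q[...,1]<d); z=X[...,2][k]; print(nm,k.sum(),np.median(z).round(1),end="; ")
    print()
for o in holes(f,(225,155,280,176),26): print(o)
```

```text
18.0 [473.14515142 342.04446447 257.89021413] [ 0.34658162 -1.28592951  0.49271226]
far 253 25.6; near 114 25.4; left 126 25.0; right 123 25.5; base 892 19.7; 
far 187 25.2; near 76 24.8; left 83 24.9; right 118 25.0; base 586 18.9; 
(array([232.56, 156.39]), np.int32(245), array([71.5, 58.6]))
(array([249.71, 154.9 ]), np.int32(198), array([69.3,  7.3]))
(array([242.4 , 156.08]), np.int32(229), array([68.6, 29.4]))
(array([248.58, 174.75]), np.int32(174), array([ 9.8, 19. ]))
```

View pics/top11.png

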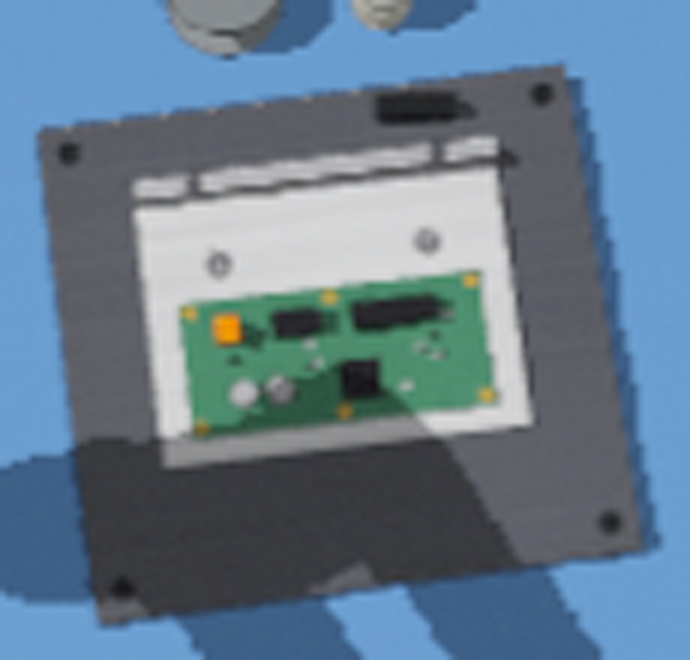

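View pics/scene11.png

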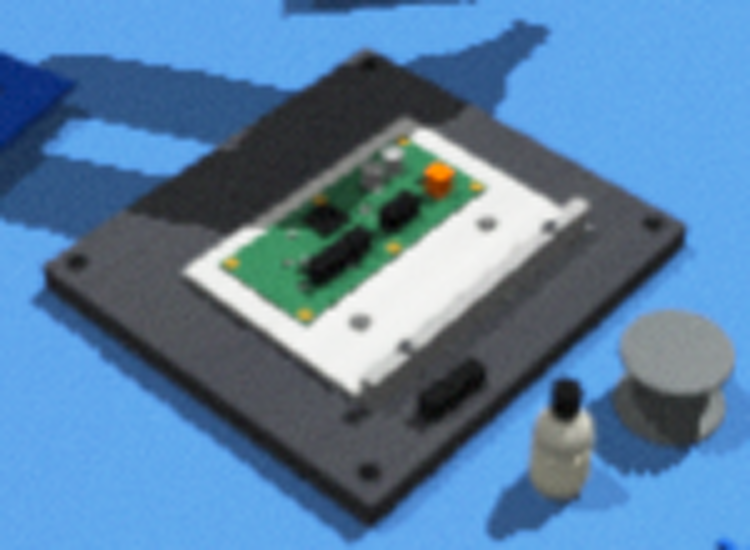

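The pins show in both holes at crop (219,263) and (428,240). The plate is flat, about 6 mm above the base on all four sides, and its ends are level with the fence's. The bystanders in view look unmoved and the hand is clear.

```bash
python3 -c "
from bench import *
print(sign_off())"
```

```text
the job is handed in; nothing more can be done
None
```

The carrier plate is seated on both locating pins and lies flat on the jig's base. I handed the job in at about 18 s of the 56 s allowed.

I pushed the robot-side edge with both open fingertips until the plate stopped square against the fence, at about 12 N sideways. Then I shut the fingers and nudged the left edge along the fence until both holes dropped over the pins, and took the hand away.

**What the last checks showed:**
- **Seating:** a pin is visible in each hole, and the plate's ends are level with the fence's ends.
- **Flatness:** the depth images put the plate's top at 24.8–25.6 mm on all four sides, about 6 mm above the base (18.9–19.7 mm). That matches its thickness.
- **Parts on the board:** the fingers stayed outside the plate's edges, so nothing came near them.
- **Bystanders:** the connector, reel and bottle looked unmoved in the last pictures. I didn't check the other items again after the start, but the arm stayed well clear of them.

**What failed:** an automatic search for dark holes in the last top picture did not find the two plate holes, because the bright pins fill them. I confirmed the pins by eye instead.

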